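# Unlatch the dish cabinet and draw out its tray

### The job

Bring out the culture dishes: lift the cabinet's gravity latch bar until it is clear of the catch, swing the gate back past square so that it is out of the way, then draw the dish tray out to its stop and let go, with the dishes still in it. Feel for the catch and be gentle: the bar must not be forced against the catch or its hood. Leave the other things on the bench and on the cabinet where they are.

Things in the scene. Friction and masses are not known exactly. Their poses are not given: they have to be found in the camera images.
- cabinet: White steel dish cabinet, clear roof, fixed. Axes: x to its back, y to its left, z up; origin on the bench under the middle of the carcass (150 x 300 mm, roof top z = 136). Carcass front at x = -75; before it, to x = -115, stand two 30 mm wide jambs (outer faces y = +-150), the gate between them flush with their fronts. The steel catch for the latch is on the right (-y) jamb.
- catch_mount (a point): On the right jamb's front, cabinet (-115, -136, 103), behind the catch: a hook with a nose 3.5 mm in front of the tongue and a hood 19.5 mm above the nose's top. The catch is slotted: its nose top lies anywhere 93 to 113 mm above the bench (this point does not tell), so tongue lift to clear it is 6 to 26 mm, and only about 4 mm more brings it to the hood. The catch bends at 15 N.
- latch (a joint): Gravity latch bar on the gate's front, lift angle in rad: 0 resting, up to 0.2; it falls back by its weight (1.3 to 1.8 N at the pin) when let go. Dark steel bar 6 mm thick, 14 mm high, centre line 94 mm above the bench, pivot at cabinet (x -123, y +85); its free end runs to the right (-y) past the gate's edge into the catch, 221 mm from the pivot.
- latch_pin (a point): Lifting pin of the latch bar: bright steel, round, 12 mm thick, 46 mm long, standing straight out of the bar's front, 150 mm from the bar's pivot. This point is on the pin's axis, 26 mm in front of the bar and 20 mm behind the pin's tip; closed, it lies at cabinet (-152, -65, 94).
- latch_tongue: The right-hand end of the latch bar, 50 mm long, that lies in the catch; part of the bar. Origin on the bar's pivot, its -y axis along the bar towards the tongue.
- gate (a joint): Gate angle in rad: 0 shut, 1.92 at its stop. Seen from above it turns clockwise as it opens, the free (right, -y) edge swinging out towards the robot. A stiff hinge (0.18 Nm) leaves it where it is put. Blue frame 234 wide, 38 deep (front to back), 14 to 130 mm above the bench, frame bars 15 to 22 mm wide, clear pane at the front of the frame.
- gate_hinge (a point): On the gate's upright hinge axis, 72 mm above the bench, at cabinet (-117, +124). Shut, the gate spans from 2 to 42 mm behind this axis (+x) and from 6 to 240 mm to its right (-y).
- gate_edge (a point): Top of the gate's free edge, middle of its depth, 130 mm above the bench.
- tray (a joint): How far the dish tray is drawn out, in m: 0 home, 0.09 at its stop; it slides out towards the cabinet's -x and stays where it is left (1.5 N of friction). Grey tray 148 mm wide with a front panel from 19 to 117 mm above the bench, behind the gate; it can come out only past a gate opened to 1.5 rad or more.
- tray_tab (a point): Centre of the tray's pull tab: black upright fin on the middle of the tray's front panel, 12 mm thick (y), standing 30 mm out to the front, 83 to 113 mm above the bench. This point is 16 mm in front of the panel, 98 mm above the bench. The cabinet's roof behind it is 38 mm higher.
- dish_cream: Cream culture dish, 61 mm wide, 16 mm tall, lying in the left half of the tray; origin under its centre.
- dish_pink: Pink culture dish, 61 mm wide, 16 mm tall, lying in the right half of the tray; origin under its centre.
- saline: White bottle with a red cap, 62 mm wide, 160 mm tall; a bystander; origin under its centre.
- tubes: Blue rack of capped blood tubes, 76 x 125 mm, 92 mm tall; a bystander; origin under its centre.
- timer: White bench timer, 63 x 66 x 30 mm; a bystander; origin under its centre.
- wipes: Carton of lens wipes, 68 x 120 mm, 103 mm tall; a bystander; origin under its centre.
- tape: Roll of masking tape lying flat, 104 mm wide, 24 mm tall; a bystander; origin under its centre.
- cover_box: Green and white box of cover glasses, 50 x 50 x 20 mm, lying on the rear left of the cabinet's roof; a bystander; origin under its centre.

How it is judged (in metres and radians):
On the way, in this order (a step that is already met when the one before it is completed fails the run):
1. the latch bar is lifted (over 0.02 rad) while the gate is still shut (under 0.04 rad) (value of joint latch above 0.02 rad and value of joint gate below 0.04 rad), for 0.1 s.
2. the gate is swung back past square (over 1.57 rad) with the tray still home (value of joint gate above 1.57 rad and value of joint tray below 0.02 m), for 0.2 s.
At the end, for the whole second after the job is handed in: The gate stands open by more than 1.5 rad, the tray is drawn out by more than 82 of its 90 mm, both dishes lie in the tray (origin 20 to 40 mm above the bench and within 140 mm of the tab, seen from above), and gate and tray are at rest (under 0.03 rad/s and m/s) (value of joint gate above 1.5 rad and value of joint tray above 0.082 m and horizontal distance between each of dish_cream, dish_pink and tray_tab below 0.14 m and height (world z) of dish_cream between 0.02 and 0.04 m and height (world z) of dish_pink between 0.02 and 0.04 m and velocity of joint gate between -0.03 and 0.03 rad/s and velocity of joint tray between -0.03 and 0.03 m/s); the robot touches nothing.
It fails at once if the latch bar's tongue is forced against the catch or its hood with more than 15 N (contact force between latch_tongue and cabinet above 15 N).
It fails at once if a bystander is moved by more than 30 mm (distance of any of saline, tubes, timer, wipes, tape, cover_box from where it was at the start of the episode above 0.03 m).
It also fails if it takes over 72 s, if anything falls off the work surface, if the arm or the gripper's body presses on something with over 40 N, if the wrist force passes 120 N, or if a joint passes its speed limit or range.

### The arm

A 7-joint arm with a two-finger parallel gripper is mounted at the origin on the work surface; the furniture and walls round the work are solid. World frame = base frame: x ahead of the robot, y to its left, z up, the work surface at z = 0. Lengths are in m, angles in degrees, forces in N, time in s.
With the tool pointing down it reaches from about 0.425 to 0.875 m from the base axis. Payload 8.4 kg.
Tool frame: the origin (TCP) lies on the centre line of the jaws, within the pads' length; the fingertips stand 8 mm ahead of it and the grasp point (between the pads) lies 11 mm behind it; z points along the fingers, y is the direction in which the jaws open and shut (so a half turn about z gives the same grasp; the last joint's range is limited). The gripper opens to 85 mm and grips with 20 to 120 N. Pads are 22 mm wide; open, the fingers measure 114 mm over their backs; the gripper's body (76 mm by 85 mm) begins 54 mm behind the grasp point. The pads swing forward as they close: fully open they stand 13 mm farther back than shut.
Start: joints at [59.576, 19.091, 2.286, 83.961, -0.768, 76.965, -3.352], TCP at [0.272, -0.59, 0.239] pointing down, gripper open.
Joint ranges: [-147.57, 147.57], [-21.85, 119.76], [-74.77, 79.35], [14.55, 137.4], [-85.83, 265.84], [4.83, 119.75], [-152.11, 152.11]. Speed limits (degrees/s): [127.2, 127.2, 159.86, 159.86, 180, 180, 180].

### API

Orientations are given as [roll, pitch, yaw] about the fixed x, y, z axes, in that order (R = Rz(yaw) Ry(pitch) Rx(roll)).
In Python, from station import manip, viewer gives the robot as it stands.
- The arm moves only by the tool move_arm, never from a script. Its argument "steps" is a list that holds one entry, the list of rows, each a list of 5 numbers: the shift along the tool's x, y, z in cm, then the turn about the tool's z in degrees, then the opening, from 0 (shut) to 1 (fully open). A call has 1 to 10 rows; each row is the pose to reach, as a shift and turn from the pose commanded when the call began, along the tool's axes at that moment; what a row does not reach only later rows make up. A row lasts 1/8 s, in which the tool goes at most 62.5 mm and 10.7 degrees, less where a joint would pass 70% of its speed; a pose out of reach is approached as far as the arm can. A call with a gripper value outside its range is refused whole. The fingers move at their own pace and stop on an object; "squeeze" is the grip in N (left out, the last holds). Time passes only in rows, so rows that repeat a pose let the fingers close. It gives the time, the measured TCP pose, the force and the opening at its end, in the units of the state.
- manip.observe(): the state, without advancing time (a new reading comes with each control period).
- viewer.read_camera(name): name is "side" or "top"; returns a dict with "img" (480x640x3 uint8, blue, green, red), "depth" (480x640 float32, m along the optical axis (not along the pixel's ray), 0 where there is no reading), "fx", "fy", "cx", "cy" (pixels), "k1" (the pictures are not rectified: a ray, as slopes to the right and down, at radius r is drawn at 1 + k1 r^2 times it, then the intrinsics apply), "R" (3x3) and "t" (3): a world point X has camera coordinates R X + t. Camera axes: x right, y down, z forward; pixel columns grow to the right and rows downward; lengths in m; the calibration is good to about 2 mm. A picture is of the moment at which its call begins.
- manip.sign_off(): hands the job in, once; it reports no verdict.
The state is a dict: "clock": time; "joint_pos": joint angles; "joint_velocities": joint speeds; "effort": joint torques, N m; "position": TCP position; "eef_rot": TCP orientation; "ft_force": force on the tool from outside, world axes, zero at the start; "torque": the same for the moment, N m; "finger_gap": finger opening in m.
Only numpy, scipy, OpenCV 4.12 (cv2) and the standard library are available. Lean on these libraries where they do the work, as an engineer would, in place of code of your own. Each camera call takes 0.05 s, during which the arm holds its last target. There are 200 camera calls.

## Working session

There is one attempt and no reset: what is moved stays moved. The work goes in short steps, Python scripts to look and compute and a tool call to move; the robot and the scene stay as the last step left them, time stands still between calls to the robot, and variables do not carry over. Pictures are saved under pics/ and viewed, about 8 in all and at most 12, crops included, and the job is handed in when it is done.

Besides the shell and the picture viewer there is one more tool, called after "Request:" in YAML: its name, and indented under it one key for each argument. move_arm: Moves the arm, as the interface text tells. Its arguments: {"type":"object","properties":{"steps":{"type":"array","items":{"type":"array","items":{"type":"array","items":{"type":"number"}}}},"squeeze":{"type":"number"}},"required":["steps"]}

```bash
ls; mkdir -p pics
cat > h.py <<'E'
import numpy as np, cv2, json
from station import manip, viewer
def cam(n, save=None):
    c=viewer.read_camera(n)
    if save: cv2.imwrite('pics/'+save,c['img'])
    return c
def ray(c,u,v):
    p=np.array([(u-c['cx'])/c['fx'],(v-c['cy'])/c['fy']]);q=p.copy()
    for _ in range(20): q=p/(1+c['k1']*(q@q))
    R=np.array(c['R']);t=np.array(c['t'])
    return -R.T@t, R.T@np.array([q[0],q[1],1.])
def onz(c,u,v,z):
    o,d=ray(c,u,v); return o+d*(z-o[2])/d[2]
def dep(c,u,v):
    o,d=ray(c,u,v); return o+d*float(c['depth'][int(v),int(u)])
def proj(c,X):
    p=np.array(c['R'])@np.array(X)+np.array(c['t']); q=p[:2]/p[2]; q=q*(1+c['k1']*(q@q))
    return np.array([c['fx']*q[0]+c['cx'],c['fy']*q[1]+c['cy']])
E
python3 - <<'E'
from h import *
print(manip.observe())
for n in('top','side'):
    c=cam(n,n+'0.png'); print(n,c['fx'],c['k1'],-np.array(c['R']).T@c['t'],np.array(c['R'])[2])
E
```

```text
pics
{'clock': 0.0, 'joint_pos': array([59.57647467, 19.13181671,  2.28472062, 84.01116768, -0.767811  ,
       76.96565335, -3.35226127]), 'joint_velocities': array([-0.12014393, -0.03670762,  0.05525348, -0.01225348,  0.11097947,
       -0.06656535, -0.0957118 ]), 'effort': array([ 1.73808203e-03, -6.58536887e+01,  1.36664171e+00, -4.05564308e+01,
        1.69389287e-02,  1.26528548e-02, -8.35679600e-06]), 'position': array([ 0.27181101, -0.58994951,  0.2384197 ]), 'eef_rot': array([-1.79906818e+02,  6.33875550e-03,  2.47382195e+01]), 'ft_force': array([-0.24168345,  0.09080407,  0.38926853]), 'torque': array([ 0.00431434,  0.00727778, -0.00920312]), 'finger_gap': 0.08534608349153314}
top 463.40072782133177 -0.11895050786230983 [0.41825227 0.01504847 1.33730545] [ 0.14537682  0.01115232 -0.9893135 ]
side 518.5262441866332 -0.07047900633901893 [0.00974149 0.88348537 1.02117066] [ 0.41056183 -0.62210633 -0.66665035]
```

View pics/top0.png

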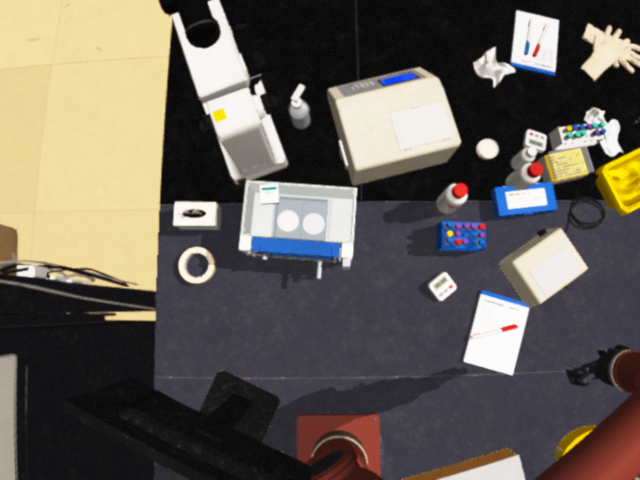

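View pics/side0.png

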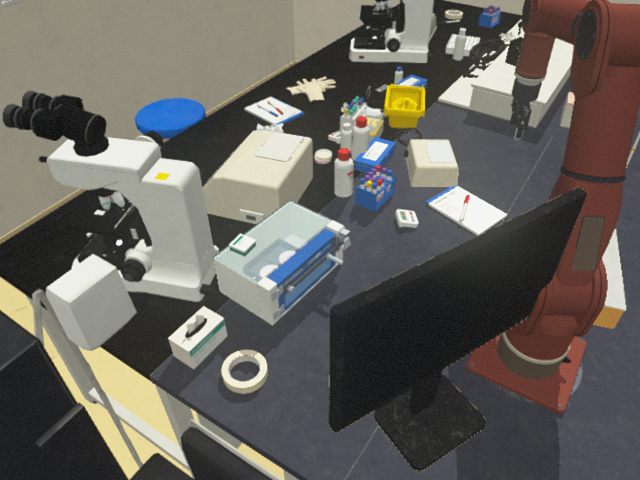

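The top view shows the cabinet at about (298,225), with its front facing the robot. The latch pin is near (319,270), and a monitor stands at the lower left (200,420). I'll enlarge the cabinet next.

Run:
```python
from h import *
c=cam('top');s=cam('side')
a=cv2.resize(c['img'][170:290,230:370],None,fx=5,fy=5,interpolation=cv2.INTER_CUBIC)
cv2.imwrite('pics/topz.png',a)
b=cv2.resize(s['img'][195:330,205:365],None,fx=4.4,fy=4.4,interpolation=cv2.INTER_CUBIC)
cv2.imwrite('pics/sidez.png',b)
hsv=cv2.cvtColor(c['img'],cv2.COLOR_BGR2HSV)
m=cv2.inRange(hsv,(100,130,80),(125,255,255));m[:225]=0;m[270:]=0;m[:,:235]=0;m[:,365:]=0
k=max(cv2.findContours(m,0,2)[0],key=cv2.contourArea)
r=cv2.boxPoints(cv2.minAreaRect(k));print(r)
for p in r: print(onz(c,*p,.13))
```

```text
[[250.94135 253.29195]
 [252.21008 236.16371]
 [339.39838 242.62212]
 [338.12964 259.75037]]
[0.55688029 0.22307735 0.13      ]
[0.60246898 0.22016608 0.13      ]
[ 0.58202946 -0.01020304  0.13      ]
[ 0.53687643 -0.00613455  0.13      ]
```

View pics/topz.png

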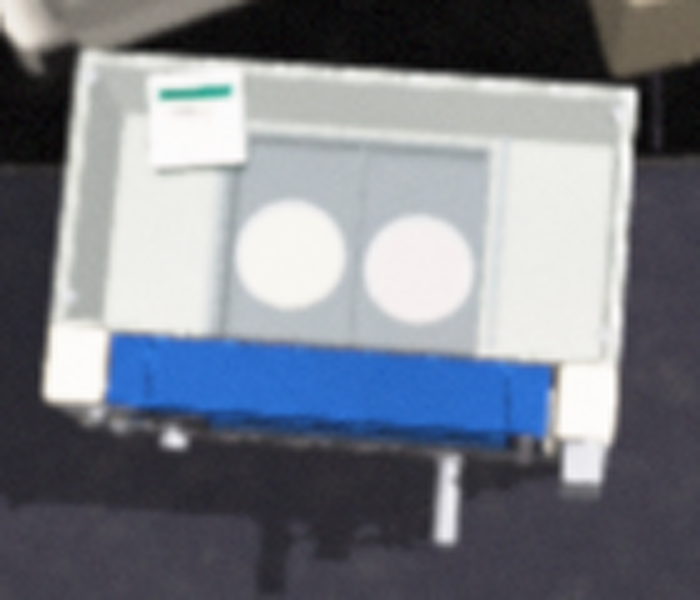

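View pics/sidez.png

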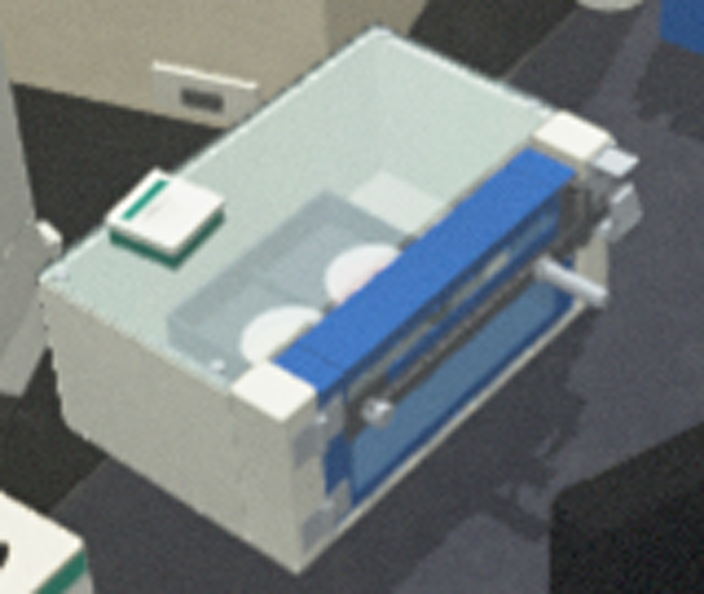

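```bash
cat >> h.py <<'E'
def fit(A,B):
    A=np.array(A)[:,:2];B=np.array(B)[:,:2];a=A-A.mean(0);b=B-B.mean(0)
    th=np.arctan2((a[:,0]*b[:,1]-a[:,1]*b[:,0]).sum(),(a*b).sum())
    R=np.array([[np.cos(th),-np.sin(th)],[np.sin(th),np.cos(th)]]);t=B.mean(0)-R@A.mean(0)
    return th,R,t,(A@R.T+t-B)
E
python3 - <<'E'
from h import *
c=cam('top');s=cam('side')
P=[(82,52),(637,90),(612,440),(43,402)]
W=[onz(c,230+u/5-.4,170+v/5-.4,.136) for u,v in P]
C=np.array([(75,150),(75,-150),(-115,-150),(-115,150)])/1000
th,R,t,e=fit(C,W);print('top',np.degrees(th),t,e*1000)
P=[(40,280),(378,28),(612,145),(297,422)]
z=[.136]*4
W=[onz(s,205+u/4.4-.4,195+v/4.4-.4,.136) for u,v in P]
th2,R2,t2,e2=fit(C[[0,1,2,3]],W);print('side',np.degrees(th2),t2,e2*1000)
def w(x,y,z): return np.r_[R@[x,y]+t,z]
print('pin tip pred top',(proj(c,w(-.172,-.065,.094))-[230,170]+.4)*5,'side',(proj(s,w(-.172,-.065,.094))-[205,195]+.4)*4.4)
print('pin tip top-cast',onz(c,230+447/5-.4,170+540/5-.4,.098),'side-cast',onz(s,205+600/4.4-.4,195+293/4.4-.4,.094),'pred',w(-.172,-.065,.094))
for n,p in dict(pin=(-.152,-.065,.094),hinge=(-.117,.124,.072),tab=(-.115+.04-.002-.016,0,.098),edge=(-.095,-.116,.13)).items(): print(n,w(*p))
# monitor and others: depth pts
for u,v in [(330,300),(580,195),(335,425),(420,470),(380,400),(485,420)]: print('mon',u,v,dep(s,u,v))
for u,v in [(85,400),(215,375),(275,400),(290,460),(150,380)]: print('montop',u,v,dep(c,u,v))
E
```

```text
top -4.95558535437922 [0.66738516 0.09629958] [[ 0.45171707  1.28588264]
 [ 0.63129008 -0.07977698]
 [-1.54619595 -0.97625289]
 [ 0.4631888  -0.22985278]]
side -4.576554852715221 [0.6616724 0.1008357] [[ 0.14054101  0.94788498]
 [ 1.13572961 -1.95279012]
 [-1.2156505  -6.18824055]
 [-0.06062012  7.19314569]]
pin tip pred top [444.94469759 544.94254372] side [607.16190222 300.78038211]
pin tip top-cast [0.49280753 0.04517299 0.098     ] side-cast [0.49737182 0.04302225 0.094     ] pred [0.49041318 0.04640051 0.094     ]
pin [0.51033842 0.04467284 0.094     ]
hinge [0.56153407 0.22994293 0.072     ]
tab [0.5747328  0.10433324 0.098     ]
edge [ 0.56271979 -0.01106038  0.13      ]
mon 330 300 [0.49385335 0.10064652 0.00069039]
mon 580 195 [0.02294446 0.07027516 0.51251561]
mon 335 425 [0.22725938 0.51194494 0.2391761 ]
mon 420 470 [0.09723114 0.39270417 0.00352689]
mon 380 400 [0.18676308 0.4325189  0.24158349]
mon 485 420 [0.02556888 0.22254962 0.01150089]
montop 85 400 [0.23978427 0.48463312 0.47068561]
montop 215 375 [0.22539829 0.34396593 0.01395228]
montop 275 400 [0.15602124 0.17426194 0.0113664 ]
montop 290 460 [0.06564335 0.11264546 0.24699499]
montop 150 380 [ 0.13842734  0.70806225 -0.43087072]
```

The zooms show the pin from (447,460) to (447,543) in the top crop. The catch is at the right jamb: hood at about (612,160) and nose at about (622,205) in the side crop. The cabinet fits at yaw -5° and (0.667, 0.097). Next I'll check how high the catch sits and where the monitor is.

```bash
cat >> h.py <<'E'
TH=np.radians(-4.9);T0=np.array([.6665,.0970])
RC=np.array([[np.cos(TH),-np.sin(TH)],[np.sin(TH),np.cos(TH)]])
def w(x,y,z): return np.r_[RC@[x/1000,y/1000]+T0,z/1000]
def cab(X): return np.r_[RC.T@(np.array(X[:2])-T0),X[2]]*1000
def delta(target,yaw=None):
    o=manip.observe(); y=np.radians(o['eef_rot'][2]); p=o['position']; d=(np.array(target)-p)*100
    tx=np.array([np.cos(y),np.sin(y),0]);ty=np.array([np.sin(y),-np.cos(y),0])
    r=[round(float(d@tx),2),round(float(d@ty),2),round(float(-d[2]),2)]
    r.append(None if yaw is None else round(((o['eef_rot'][2]-yaw+180)%360)-180,1))
    return r
def st():
    o=manip.observe(); return 't',o['clock'],'cab',cab(o['position']).round(1),'rot',o['eef_rot'].round(1),'F',o['ft_force'].round(2),'gap',o['finger_gap'],'q',o['joint_pos'].round(0)
E
python3 - <<'E'
from h import *
s=cam('side');c=cam('top')
u0,v0=325,220
b=cv2.resize(s['img'][v0:v0+50,u0:u0+50],None,fx=12,fy=12,interpolation=cv2.INTER_CUBIC)
for x,y,z in [(-130,-122,93),(-130,-122,103),(-130,-122,113),(-115,-150,136),(-172,-65,94),(-126,-120,94),(-126,-136,101)]:
    p=(proj(s,w(x,y,z))-[u0,v0]+.5)*12-.5; print((x,y,z),p); cv2.circle(b,tuple(int(i) for i in p),3,(0,0,255),-1)
cv2.imwrite('pics/catch.png',b)
# monitor cloud in side view: tall dark points
for u in range(335,590,25):
    vs=[v for v in range(190,430,5) if s['depth'][v,u]>0]
    P=[dep(s,u,v) for v in vs]; P=[p for p in P if p[2]>.2 and s['depth'].size and p[1]>.0]
    if P: P=np.array(P); print(u,P[0].round(2),P[-1].round(2))
print(delta(w(-154,-65,180),175.1))
E
```

```text
(-130, -122, 93) [216.55100412 307.12001888]
(-130, -122, 103) [217.58663665 273.62532923]
(-130, -122, 113) [218.63112865 239.80634994]
(-115, -150, 136) [240.49798807  69.10804655]
(-172, -65, 94) [218.65894429 523.90550171]
(-126, -120, 94) [196.88547601 301.24677123]
(-126, -136, 101) [239.70441991 240.16510048]
335 [0.24 0.5  0.51] [0.23 0.51 0.24]
360 [0.22 0.47 0.51] [0.2  0.47 0.23]
385 [0.2  0.43 0.51] [0.18 0.42 0.23]
410 [0.19 0.39 0.51] [0.16 0.37 0.23]
435 [0.17 0.35 0.51] [0.13 0.32 0.23]
460 [0.15 0.3  0.51] [0.11 0.26 0.23]
485 [0.12 0.26 0.51] [0.08 0.2  0.23]
510 [0.1  0.2  0.51] [0.05 0.14 0.23]
535 [0.08 0.16 0.51] [0.01 0.09 0.21]
560 [0.05 0.11 0.51] [-0.03  0.04  0.21]
585 [0.02 0.06 0.51] [-0.07  0.03  0.22]
[47.99, -47.88, 5.92, np.float64(-150.4)]
```

View pics/catch.png

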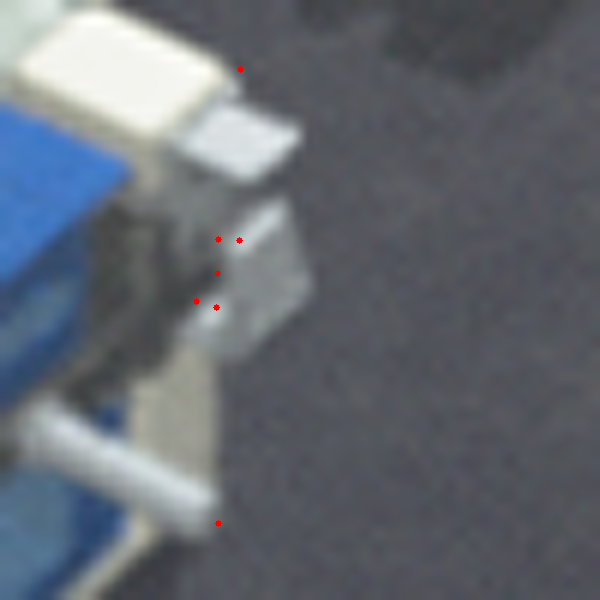

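The crop shows the hood's top face at about (240,140), the nose's top edge from (235,245) to (285,203), and the pin tip at about (207,508). That puts the nose top near z = 106 mm, a rough prior only. The monitor edge is near (0.05,0.11), so I'll keep the arm's azimuth small. I'm moving above the pin now.

Request:
move_arm:
  steps:
    - [[3.2,-3.2,0,-10,1],[6.4,-6.4,0,-20,1],[9.6,-9.6,0,-30,1],[12.8,-12.8,0,-40,1],[16,-16,0,-50,1],[19.2,-19.2,0,-60,1],[22.4,-22.4,0,-70,1],[25.6,-25.6,0,-80,1],[28.8,-28.8,0,-90,1],[32,-32,0,-100,1]]

```text
clock: 1.65
position: [0.4291, -0.1644, 0.2396]
eef_rot: [180.0, 0.0, 125.1]
ft_force: [0.7, -0.7, 0.3]
finger_gap: 0.0858
```

```bash
python3 -c "
from h import *
print(st(),delta(w(-154,-65,180),175.1))"
```

```text
('t', 1.65, 'cab', array([-214.2, -280.7,  239.6]), 'rot', array([180. ,   0. , 125.1]), 'F', array([ 0.71, -0.7 ,  0.29]), 'gap', 0.08580701006449266, 'q', array([ 40.,  -2., -24., 108.,  -1.,  74.,  52.])) [12.67, 18.47, 5.96, np.float64(-50.0)]
```

Request:
move_arm:
  steps:
    - [[2.5,3.7,0,-10,1],[5,7.4,0,-20,1],[7.6,11.1,0,-30,1],[10.1,14.8,1,-40,1],[12.7,18.5,3,-50,1],[12.7,18.5,6,-50,1],[12.7,18.5,6,-50,1],[12.7,18.5,6,-50,1]]

```text
clock: 2.65
position: [0.5088, 0.0435, 0.1804]
eef_rot: [-180.0, 0.1, 174.7]
ft_force: [0.0, 0.1, 0.6]
finger_gap: 0.0851
```

Run:
```python
from h import *
print(st(),delta(w(-154,-65,84),175.1))
s=cam('side');c=cam('top')
a=cv2.resize(c['img'][200:310,240:380],None,fx=4,fy=4,interpolation=cv2.INTER_CUBIC)
b=cv2.resize(s['img'][130:340,200:420],None,fx=2.1,fy=2.1,interpolation=cv2.INTER_CUBIC)
o=np.zeros((441,800,3),np.uint8);o[:a.shape[0],:338]=a[:,60:398];o[:b.shape[0],338:]=b[:,:462];cv2.imwrite('pics/pre.png',o)
print(a.shape,b.shape)
```

```text
('t', 2.65, 'cab', array([-152.6,  -66.8,  180.4]), 'rot', array([-1.800e+02,  1.000e-01,  1.747e+02]), 'F', array([0.03, 0.14, 0.6 ]), 'gap', 0.08510413095679534, 'q', array([ 25.,   8., -37., 106.,   5.,  68.,  70.])) [0.14, 0.18, 9.64, np.float64(-0.4)]
(440, 560, 3) (441, 462, 3)
```

View pics/pre.png

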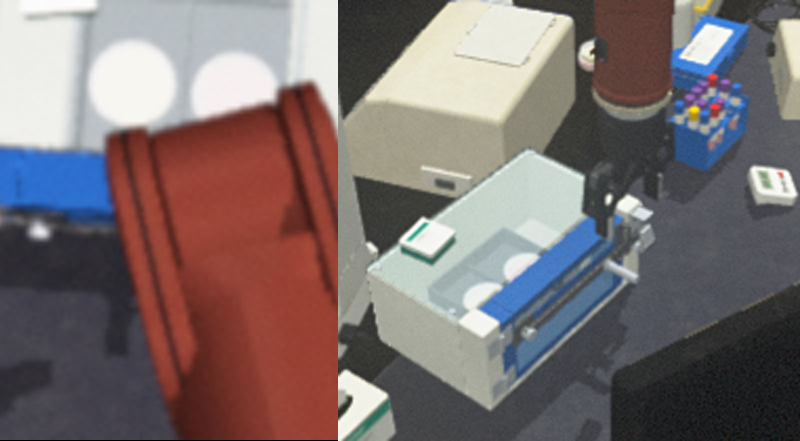

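The gripper hangs above the pin, with the left finger at about (600,215) and the right at about (655,180). The pin tip at (632,277) lies between them. I'll narrow the jaws, then lower onto the pin.

Request:
move_arm:
  steps:
    - [[0.4,0.2,1.5,0,0.5],[0.4,0.2,3,0,0.5],[0.4,0.2,4.5,0,0.5],[0.4,0.2,6,0,0.5],[0.4,0.2,7.5,0,0.5],[0.4,0.2,8.8,0,0.5],[0.4,0.2,9.6,0,0.5],[0.4,0.2,9.6,0,0.5]]

```text
clock: 3.75
position: [0.5043, 0.0464, 0.0828]
eef_rot: [180.0, -0.1, 174.7]
ft_force: [0.1, 0.1, -0.3]
finger_gap: 0.0426
```

Run:
```python
from h import *
print(st())
s=cam('side')
b=cv2.resize(s['img'][190:290,280:380],None,fx=6,fy=6,interpolation=cv2.INTER_CUBIC)
cv2.imwrite('pics/pre2.png',b)
```

```text
('t', 3.75, 'cab', array([-157.3,  -64.3,   82.8]), 'rot', array([ 1.800e+02, -1.000e-01,  1.747e+02]), 'F', array([ 0.08,  0.1 , -0.27]), 'gap', 0.042581208199808825, 'q', array([ 23.,  14., -37., 112.,  10.,  57.,  66.]))
```

View pics/pre2.png

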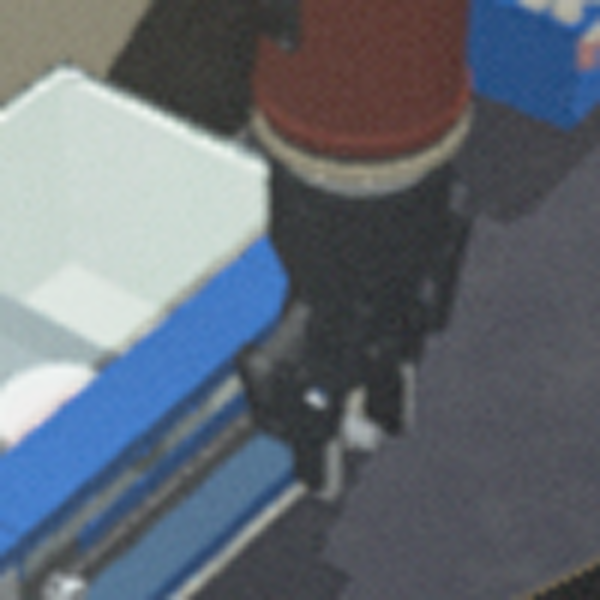

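The pin tip at about (360,432) stands between the two fingers at (325,460) and (400,405), and no contact force shows. I'll close gently.

Request:
move_arm:
  steps:
    - [[0,0,0,0,0],[0,0,0,0,0],[0,0,0,0,0],[0,0,0,0,0],[0,0,0,0,0],[0,0,0,0,0]]
  squeeze: 20

```text
clock: 4.55
position: [0.505, 0.0472, 0.0838]
eef_rot: [179.9, 0.1, 174.8]
ft_force: [0.0, 4.8, 3.4]
finger_gap: 0.0109
```

Request:
move_arm:
  steps:
    - [[0,0.1,-0.1,0,0],[0,0.1,-0.2,0,0],[0,0.1,-0.3,0,0],[0,0.1,-0.3,0,0]]

```text
clock: 5.05
position: [0.5047, 0.0474, 0.0863]
eef_rot: [180.0, 0.0, 174.7]
ft_force: [1.1, 4.0, -2.0]
finger_gap: 0.0107
```

Request:
move_arm:
  steps:
    - [[0,0,-0.1,0,0],[0,0,-0.2,0,0],[0,0,-0.2,0,0],[0,0,-0.2,0,0]]

```text
clock: 5.55
position: [0.5047, 0.0474, 0.0883]
eef_rot: [180.0, -0.0, 174.7]
ft_force: [1.4, 4.2, -3.5]
finger_gap: 0.011
```

Request:
move_arm:
  steps:
    - [[0,0.1,-0.1,0,0],[0,0.1,-0.2,0,0],[0,0.1,-0.2,0,0]]

```text
clock: 5.92
position: [0.5045, 0.0477, 0.0902]
eef_rot: [-180.0, -0.0, 174.7]
ft_force: [0.2, -1.7, -2.1]
finger_gap: 0.0114
```

Run:
```python
from h import *
print(st())
s=cam('side')
b=cv2.resize(s['img'][190:290,280:380],None,fx=6,fy=6,interpolation=cv2.INTER_CUBIC)
cv2.imwrite('pics/lift1.png',b)
```

```text
('t', 5.925, 'cab', array([-157.2,  -63. ,   90.2]), 'rot', array([-180. ,   -0. ,  174.7]), 'F', array([ 0.17, -1.74, -2.11]), 'gap', 0.011412869660367449, 'q', array([ 23.,  14., -37., 112.,  10.,  57.,  66.]))
```

View pics/lift1.png

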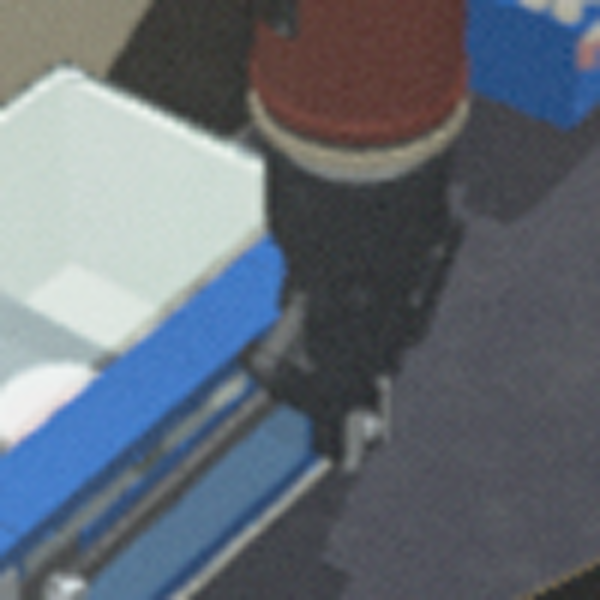

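The pin tip, at (370,422), is held between the pads and has risen with them. Fz is about -2 N, which is the bar's weight. I'll go on lifting and feel for the hood.

Request:
move_arm:
  steps:
    - [[0,0,-0.1,0,0],[0,0,-0.2,0,0],[0,0,-0.2,0,0]]

```text
clock: 6.35
position: [0.5045, 0.0478, 0.0923]
eef_rot: [-180.0, -0.0, 174.7]
ft_force: [-1.8, -3.9, -2.4]
finger_gap: 0.011
```

Request:
move_arm:
  steps:
    - [[0,0,-0.1,0,0],[0,0,-0.1,0,0]]

```text
clock: 6.6
position: [0.5045, 0.0479, 0.0933]
eef_rot: [-180.0, -0.0, 174.7]
ft_force: [-1.7, -4.8, -1.2]
finger_gap: 0.0111
```

Request:
move_arm:
  steps:
    - [[0,0,-0.1,0,0],[0,0,-0.1,0,0]]

```text
clock: 6.85
position: [0.5045, 0.0479, 0.0943]
eef_rot: [-180.0, -0.0, 174.7]
ft_force: [-1.6, -6.2, -0.4]
finger_gap: 0.011
```

Request:
move_arm:
  steps:
    - [[0,0,-0.1,0,0],[0,0,-0.1,0,0]]

```text
clock: 7.1
position: [0.5045, 0.048, 0.0953]
eef_rot: [-180.0, -0.0, 174.7]
ft_force: [-2.2, -4.2, -1.2]
finger_gap: 0.011
```

Request:
move_arm:
  steps:
    - [[0,-0.05,-0.05,0,0],[0,-0.05,-0.1,0,0],[0,-0.05,-0.1,0,0]]

```text
clock: 7.48
position: [0.5047, 0.048, 0.0964]
eef_rot: [180.0, -0.0, 174.8]
ft_force: [-1.4, -2.7, -2.8]
finger_gap: 0.0109
```

Request:
move_arm:
  steps:
    - [[0,0,-0.05,0,0],[0,0,-0.1,0,0],[0,0,-0.1,0,0]]

```text
clock: 7.85
position: [0.5048, 0.0481, 0.0974]
eef_rot: [180.0, 0.0, 174.8]
ft_force: [-2.1, -2.0, -2.8]
finger_gap: 0.0111
```

Request:
move_arm:
  steps:
    - [[0,0,-0.05,0,0],[0,0,-0.05,0,0]]

```text
clock: 8.1
position: [0.5048, 0.0481, 0.0979]
eef_rot: [180.0, 0.0, 174.7]
ft_force: [-1.9, -0.9, -2.5]
finger_gap: 0.0114
```

Request:
move_arm:
  steps:
    - [[0,0,-0.05,0,0],[0,0,-0.05,0,0]]

```text
clock: 8.35
position: [0.5048, 0.0481, 0.0984]
eef_rot: [180.0, 0.0, 174.7]
ft_force: [-1.3, -1.0, -2.3]
finger_gap: 0.0112
```

Request:
move_arm:
  steps:
    - [[0,0,-0.05,0,0],[0,0,-0.05,0,0]]

```text
clock: 8.6
position: [0.5048, 0.0481, 0.0989]
eef_rot: [180.0, 0.0, 174.7]
ft_force: [-1.6, 1.2, -2.0]
finger_gap: 0.0113
```

Request:
move_arm:
  steps:
    - [[0,0,-0.05,0,0],[0,0,-0.05,0,0]]

```text
clock: 8.85
position: [0.5049, 0.0482, 0.0995]
eef_rot: [180.0, 0.0, 174.7]
ft_force: [-1.5, 1.8, -1.6]
finger_gap: 0.011
```

Request:
move_arm:
  steps:
    - [[0,0,-0.05,0,0],[0,0,-0.05,0,0]]

```text
clock: 9.1
position: [0.5048, 0.0482, 0.0999]
eef_rot: [180.0, 0.0, 174.8]
ft_force: [0.1, 1.4, -1.1]
finger_gap: 0.0116
```

Request:
move_arm:
  steps:
    - [[0,0,-0.05,0,0],[0,0,-0.05,0,0]]

```text
clock: 9.35
position: [0.5048, 0.0482, 0.1004]
eef_rot: [180.0, 0.0, 174.8]
ft_force: [0.6, 3.9, -2.7]
finger_gap: 0.0108
```

Request:
move_arm:
  steps:
    - [[0,0.05,-0.05,0,0],[0,0.05,-0.05,0,0]]

```text
clock: 9.6
position: [0.5049, 0.0483, 0.1009]
eef_rot: [-180.0, 0.0, 174.7]
ft_force: [0.5, 1.9, -2.8]
finger_gap: 0.0112
```

Request:
move_arm:
  steps:
    - [[0,0,-0.05,0,0],[0,0,-0.05,0,0]]

```text
clock: 9.85
position: [0.5048, 0.0483, 0.1013]
eef_rot: [180.0, 0.0, 174.7]
ft_force: [2.5, 1.9, -4.2]
finger_gap: 0.0111
```

Run:
```python
from h import *
print(st())
s=cam('side')
b=cv2.resize(s['img'][215:275,300:370],None,fx=9,fy=9,interpolation=cv2.INTER_CUBIC)
cv2.imwrite('pics/lift2.png',b)
```

```text
('t', 9.85, 'cab', array([-156.9,  -62.3,  101.3]), 'rot', array([180. ,   0. , 174.7]), 'F', array([ 2.5 ,  1.93, -4.19]), 'gap', 0.011137900308762461, 'q', array([ 23.,  13., -37., 111.,   9.,  59.,  67.]))
```

View pics/lift2.png

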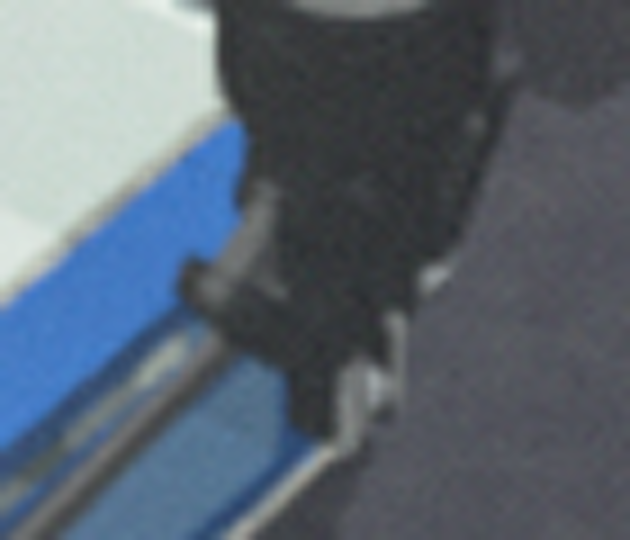

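Request:
move_arm:
  steps:
    - [[0,0,-0.05,0,0],[0,0,-0.05,0,0]]

```text
clock: 10.15
position: [0.5047, 0.0484, 0.1016]
eef_rot: [180.0, -0.0, 174.7]
ft_force: [3.9, 1.7, -8.9]
finger_gap: 0.0107
```

The hood is felt: Fz went to -8.9 N on the pin, about 4.5 N at the tongue. I'll back off half the clearance and start the gate.

Request:
move_arm:
  steps:
    - [[0,0,0.08,0,0],[0,0,0.18,0,0],[0,0,0.18,0,0]]

```text
clock: 10.52
position: [0.5048, 0.0483, 0.1002]
eef_rot: [-180.0, 0.0, 174.7]
ft_force: [0.2, 1.7, -2.2]
finger_gap: 0.0112
```

Request:
move_arm:
  steps:
    - [[0.3,0.06,0,1,0],[0.66,0.15,0,2,0],[0.66,0.15,0,2,0]]

```text
clock: 10.9
position: [0.4978, 0.0506, 0.1]
eef_rot: [-180.0, -0.0, 172.7]
ft_force: [-1.6, 1.5, -1.7]
finger_gap: 0.0112
```

Request:
move_arm:
  steps:
    - [[0.66,0.15,0,2,0],[1.31,0.33,0,4,0],[1.95,0.52,0,6,0],[1.95,0.52,0,6,0]]

```text
clock: 11.4
position: [0.479, 0.0585, 0.1]
eef_rot: [-180.0, -0.0, 166.7]
ft_force: [0.6, 2.0, -1.1]
finger_gap: 0.0112
```

Request:
move_arm:
  steps:
    - [[0.66,0.15,0,2,0],[1.63,0.42,0,5,0],[3.22,0.98,0,10,0],[4.76,1.68,0,15,0],[6.22,2.51,0,20,0],[7.61,3.46,0,25,0],[8.91,4.53,0,30,0],[8.91,4.53,0,30,0]]

```text
clock: 12.4
position: [0.4034, 0.124, 0.1005]
eef_rot: [179.9, 0.1, 136.7]
ft_force: [3.4, 3.6, -2.0]
finger_gap: 0.011
```

Run:
```python
from h import *
print(st())
s=cam('side');c=cam('top')
a=cv2.resize(c['img'][190:330,230:370],None,fx=3,fy=3,interpolation=cv2.INTER_CUBIC)
b=cv2.resize(s['img'][160:340,200:380],None,fx=2.1,fy=2.1,interpolation=cv2.INTER_CUBIC)
o=np.zeros((420,798,3),np.uint8);o[:,:420]=a;o[:378,420:]=b;cv2.imwrite('pics/open1.png',o)
```

```text
('t', 12.4, 'cab', array([-264.5,    4.5,  100.5]), 'rot', array([1.799e+02, 1.000e-01, 1.367e+02]), 'F', array([ 3.42,  3.6 , -2.01]), 'gap', 0.011032789074690571, 'q', array([ 17.,   2., -40., 122.,   2.,  56.,  23.]))
```

View pics/open1.png

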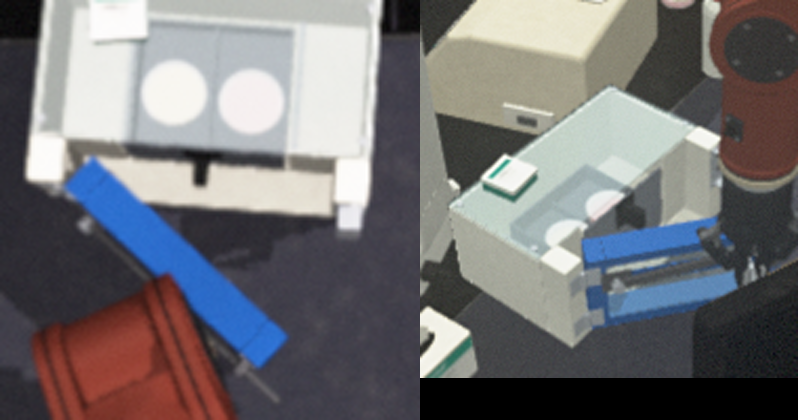

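The gate stands at about 38° with the bar clear of the catch. The tray tab shows in the top view at crop (200,165). Reach gets short on the pin's arc, so I'll release, rise, and push the gate from inside.

Request:
move_arm:
  steps:
    - [[0,0,0,0,0.5],[0,0,0,0,0.5],[0,0,0,0,0.5],[0,0,-1.5,0,0.5],[0,0,-4,0,0.5],[0,0,-6.5,0,0.5],[0,0,-9,0,0],[0,0,-9,0,0]]

```text
clock: 13.5
position: [0.4045, 0.1231, 0.1926]
eef_rot: [179.8, 0.2, 136.7]
ft_force: [0.3, 0.1, -0.2]
finger_gap: 0.0073
```

Run:
```python
from h import *
print(st())
c=cam('top')
g=c['img']
def gate():
    hsv=cv2.cvtColor(g,cv2.COLOR_BGR2HSV)
    m=cv2.inRange(hsv,(100,130,80),(125,255,255));m[:225]=0;m[:,:235]=0;m[:,365:]=0;m[340:]=0
    k=max(cv2.findContours(m,0,2)[0],key=cv2.contourArea)
    P=np.array([cab(onz(c,*p,.13)) for p in cv2.boxPoints(cv2.minAreaRect(k))])
    print(P.round(0)); 
gate()
m=(g[240:252,285:310].max(2)<50); v,u=np.nonzero(m); 
print('tab px',u.min()+285,u.max()+285,v.min()+240,v.max()+240)
for uv in [((u.mean()+285),v.mean()+240),(u.mean()+285,v.max()+240)]: print(cab(onz(c,*uv,.113)))
cv2.imwrite('pics/tab.png',g)
print('pre',delta(w(-140,-25,190)))
```

```text
('t', 13.5, 'cab', array([-263.3,    3.6,  192.6]), 'rot', array([179.8,   0.2, 136.7]), 'F', array([ 0.28,  0.13, -0.19]), 'gap', 0.007300487672540167, 'q', array([ 18.,  -5., -38., 116.,  -3.,  68.,  28.]))
[[-119.  118.  130.]
 [ -86.   92.  130.]
 [-232.  -92.  130.]
 [-263.  -66.  130.]]
tab px 291 303 240 250
[-82.8520987   -0.55929094 113.        ]
[-100.60478966   -2.01497823  113.        ]
pre [-11.47, 5.48, 0.12, None]
```

Request:
move_arm:
  steps:
    - [[-3.8,1.8,0,0,0],[-7.6,3.6,0,0,0],[-11.5,5.5,0,0,0],[-11.5,5.5,2,0,0],[-11.5,5.5,4,0,0],[-11.5,5.5,6,0,0],[-11.5,5.5,8,0,0],[-11.5,5.5,9.2,0,0],[-11.5,5.5,9.2,0,0]]

```text
clock: 14.68
position: [0.524, 0.0838, 0.0971]
eef_rot: [-179.9, -0.1, 136.8]
ft_force: [-0.6, 0.6, 0.3]
finger_gap: -0.0001
```

Run:
```python
from h import *
print(st())
# arc: tool local (42+19,-118) about hinge
for a in range(40,110,6):
    t=np.radians(a);x,y=59,-116
    p=(np.cos(t)*x+np.sin(t)*y-117,-np.sin(t)*x+np.cos(t)*y+124)
    X=w(*p,100); print(a,np.round(p,0),X.round(3),round(np.hypot(*X[:2]),3),delta(X))
```

```text
('t', 14.675, 'cab', array([-140.9,  -25.3,   97.1]), 'rot', array([-1.799e+02, -1.000e-01,  1.368e+02]), 'F', array([-0.62,  0.61,  0.25]), 'gap', -0.00011509370506851097, 'q', array([ 17.,  16., -35., 108.,  11.,  59.,  24.]))
40 [-146.   -3.] [0.52  0.107 0.1  ] 0.531 [1.83, 1.43, -0.29, None]
46 [-159.    1.] [0.508 0.112 0.1  ] 0.52 [3.09, 0.91, -0.29, None]
52 [-172.    6.] [0.496 0.118 0.1  ] 0.509 [4.39, 0.53, -0.29, None]
58 [-184.   12.] [0.484 0.125 0.1  ] 0.5 [5.73, 0.28, -0.29, None]
64 [-195.   20.] [0.474 0.134 0.1  ] 0.492 [7.09, 0.18, -0.29, None]
70 [-206.   29.] [0.464 0.143 0.1  ] 0.486 [8.45, 0.22, -0.29, None]
76 [-215.   39.] [0.455 0.154 0.1  ] 0.481 [9.8, 0.4, -0.29, None]
82 [-224.   49.] [0.448 0.165 0.1  ] 0.477 [11.13, 0.73, -0.29, None]
88 [-231.   61.] [0.442 0.177 0.1  ] 0.476 [12.41, 1.18, -0.29, None]
94 [-237.   73.] [0.437 0.19  0.1  ] 0.476 [13.64, 1.77, -0.29, None]
100 [-241.   86.] [0.433 0.203 0.1  ] 0.479 [14.8, 2.49, -0.29, None]
106 [-245.   99.] [0.431 0.217 0.1  ] 0.483 [15.87, 3.32, -0.29, None]
```

Request:
move_arm:
  steps:
    - [[1,0.9,-0.2,0,0],[1.9,1.2,-0.3,0,0],[3.1,0.9,-0.3,0,0],[4.4,0.5,-0.3,0,0],[5.7,0.3,-0.3,0,0],[7.1,0.2,-0.3,0,0],[8.4,0.2,-0.3,0,0],[9.8,0.4,-0.3,0,0],[9.8,0.4,-0.3,0,0]]

```text
clock: 15.8
position: [0.455, 0.1553, 0.101]
eef_rot: [-180.0, -0.0, 136.9]
ft_force: [-0.3, -0.1, 0.7]
finger_gap: -0.0004
```

```bash
cat >> h.py <<'E'
def gate(c):
    hsv=cv2.cvtColor(c['img'],cv2.COLOR_BGR2HSV)
    m=cv2.inRange(hsv,(100,130,80),(125,255,255));m[:225]=0;m[:,:200]=0;m[:,365:]=0;m[400:]=0
    k=max(cv2.findContours(m,0,2)[0],key=cv2.contourArea)
    print('gate',np.array([cab(onz(c,*p,.13)) for p in cv2.boxPoints(cv2.minAreaRect(k))]).round(0).tolist(),cv2.contourArea(k))
E
python3 - <<'E'
from h import *
print(st()); gate(cam('top',"g2.png"))
E
```

```text
('t', 15.8, 'cab', array([-215.7,   40. ,  101. ]), 'rot', array([-180. ,   -0. ,  136.9]), 'F', array([-0.27, -0.13,  0.72]), 'gap', -0.0003594934884020252, 'q', array([ 13.,  10., -40., 115.,   8.,  58.,  16.]))
gate [[-124.0, 122.0, 130.0], [-112.0, 86.0, 130.0], [-130.0, 79.0, 130.0], [-142.0, 116.0, 130.0]] 59.0
```

Request:
move_arm:
  steps:
    - [[1.3,0.3,0,0,0],[2.6,0.8,0,0,0],[3.8,1.4,0,0,0],[5,2.1,0,0,0],[5.6,2.5,0,0,0],[6.2,3,0,0,0],[6.2,3,0,0,0]]

```text
clock: 16.73
position: [0.4314, 0.2192, 0.1011]
eef_rot: [180.0, -0.0, 136.8]
ft_force: [0.1, -1.2, 0.4]
finger_gap: 0.0004
```

Run:
```python
from h import *
print(st()); gate(cam('top',"g3.png"))
print(delta(w(-200,20,100)))
```

```text
('t', 16.725, 'cab', array([-244.7,  101.7,  101.1]), 'rot', array([180. ,  -0. , 136.8]), 'F', array([ 0.08, -1.22,  0.45]), 'gap', 0.0003559936748951715, 'q', array([  7.,  11., -42., 114.,   9.,  58.,   8.]))
gate [[-197.0, 144.0, 130.0], [-121.0, 125.0, 130.0], [-136.0, 69.0, 130.0], [-211.0, 89.0, 130.0]] 546.0
[-8.53, -3.6, 0.1, None]
```

The visible part of the gate lies at about 104° (1.81 rad). I'll back off from it, rise, and turn for the tab.

Request:
move_arm:
  steps:
    - [[-2.5,-1.2,0,0,0],[-5,-2.4,0,0,0],[-8.5,-3.6,0,0,0.5],[-8.5,-3.6,-2.5,-8,0.5],[-8.5,-3.6,-5,-18,0.5],[-8.5,-3.6,-7.5,-28,0.5],[-8.5,-3.6,-8,-38,0.5],[-8.5,-3.6,-8,-38,0.5]]

```text
clock: 17.77
position: [0.4691, 0.1336, 0.1814]
eef_rot: [180.0, 0.1, 174.6]
ft_force: [-0.1, -0.7, 0.0]
finger_gap: 0.0425
```

Run:
```python
from h import *
print(st()); c=cam('top',"g4.png");s=cam('side'); gate(c)
print(delta(w(-92,-1,180),175.1))
a=cv2.resize(c['img'][190:330,210:370],None,fx=2.6,fy=2.6,interpolation=cv2.INTER_CUBIC)
b=cv2.resize(s['img'][160:340,200:380],None,fx=2.1,fy=2.1,interpolation=cv2.INTER_CUBIC)
o=np.zeros((380,798,3),np.uint8);o[:a.shape[0],:416]=a;o[:378,420:]=b;cv2.imwrite('pics/open2.png',o)
```

```text
('t', 17.775, 'cab', array([-199.8,   19.6,  181.4]), 'rot', array([1.800e+02, 1.000e-01, 1.746e+02]), 'F', array([-0.06, -0.69,  0.02]), 'gap', 0.04254076590543181, 'q', array([ 20.,   6., -42., 109.,   4.,  67.,  60.]))
gate [[-348.0, 186.0, 130.0], [-234.0, 155.0, 130.0], [-249.0, 100.0, 130.0], [-363.0, 131.0, 130.0]] 697.0
[-10.85, -1.93, 0.06, np.float64(-0.6)]
```

View pics/open2.png

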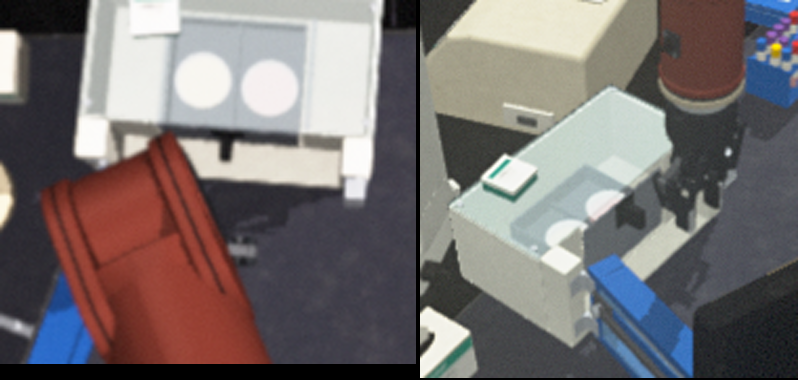

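The gate (blue, crop (640,310)) is folded back and the tray is still home. The black tab is free at side crop (630,208). I'll move over the tab and down.

Request:
move_arm:
  steps:
    - [[-3.6,-0.6,0,0,0.6],[-7.2,-1.3,0,-0.5,0.6],[-10.8,-1.9,0,-0.5,0.6],[-10.8,-1.9,2,-0.5,0.6],[-10.8,-1.9,4,-0.5,0.6],[-10.8,-1.9,6,-0.5,0.6],[-10.8,-1.9,8,-0.5,0.6],[-10.8,-1.9,9,-0.5,0.6],[-10.8,-1.9,9,-0.5,0.6]]

```text
clock: 19.0
position: [0.5741, 0.105, 0.0903]
eef_rot: [-180.0, -0.1, 175.2]
ft_force: [-0.3, 0.6, 0.5]
finger_gap: 0.051
```

Request:
move_arm:
  steps:
    - [[0,0,0,0,0],[0,0,0,0,0],[0,0,0,0,0],[0,0,0,0,0],[0,0,0,0,0],[0,0,0,0,0]]
  squeeze: 30

```text
clock: 19.75
position: [0.5751, 0.1065, 0.0919]
eef_rot: [179.9, 0.1, 175.3]
ft_force: [0.8, 5.6, 2.5]
finger_gap: 0.0117
```

Run:
```python
from h import *
print(st())
```

```text
('t', 19.75, 'cab', array([-91.9,   1.6,  91.9]), 'rot', array([1.799e+02, 1.000e-01, 1.753e+02]), 'F', array([0.75, 5.55, 2.52]), 'gap', 0.01173795700650692, 'q', array([ 16.,  23., -38., 101.,  16.,  61.,  58.]))
```

Request:
move_arm:
  steps:
    - [[0.5,0.1,0,0,0],[1.3,0.1,0,0,0],[2.1,0.1,0,0,0],[2.9,0.1,0,0,0],[3.7,0.1,0,0,0],[4.5,0.1,0,0,0],[5.3,0.1,0,0,0],[6.1,0.1,0,0,0],[6.8,0.1,0,0,0],[7.4,0.1,0,0,0]]

```text
clock: 21.0
position: [0.5011, 0.1129, 0.0919]
eef_rot: [179.9, 0.1, 175.3]
ft_force: [1.6, 4.7, 5.0]
finger_gap: 0.011
```

Request:
move_arm:
  steps:
    - [[0.5,0,0,0,0],[0.9,0,0,0,0],[1.2,0,0,0,0],[1.4,0,0,0,0],[1.5,0,0,0,0],[1.6,0,0,0,0],[1.6,0,0,0,0]]

```text
clock: 21.88
position: [0.4855, 0.1142, 0.0919]
eef_rot: [179.9, 0.1, 175.3]
ft_force: [2.7, 4.4, 4.8]
finger_gap: 0.0114
```

Run:
```python
from h import *
print(st())
```

```text
('t', 21.875, 'cab', array([-181.8,    1.7,   91.9]), 'rot', array([1.799e+02, 1.000e-01, 1.753e+02]), 'F', array([2.71, 4.44, 4.77]), 'gap', 0.011448098636827558, 'q', array([ 19.,  13., -41., 113.,  10.,  57.,  58.]))
```

Request:
move_arm:
  steps:
    - [[0.1,0,0,0,0],[0.2,0,0,0,0],[0.2,0,0,0,0]]

```text
clock: 22.25
position: [0.4854, 0.1142, 0.0919]
eef_rot: [179.9, 0.3, 175.2]
ft_force: [14.2, 5.2, -6.3]
finger_gap: 0.0118
```

The stop is felt (14 N). I'll relax, let go, rise and back away.

Request:
move_arm:
  steps:
    - [[-0.2,0,0,0,0],[-0.2,0,0,0,0.5],[-0.2,0,0,0,0.5],[-0.2,0,0,0,0.5],[-0.2,0,0,0,0.5],[-0.2,0,-2,0,0.5],[-0.2,0,-5,0,0.5],[-0.2,0,-9,0,0.5],[-0.2,0,-14,0,0.5],[-0.2,0,-14,0,0.5]]

```text
clock: 23.5
position: [0.4868, 0.1141, 0.2347]
eef_rot: [179.9, 0.4, 175.2]
ft_force: [0.4, 0.1, 0.3]
finger_gap: 0.0428
```

Request:
move_arm:
  steps:
    - [[-0.2,-5,0,0,0.5],[-0.2,-10,0,0,0.5],[-0.2,-15,0,0,0.5],[-0.2,-20,0,0,0.5],[-0.2,-25,0,0,0.5],[-0.2,-30,0,0,0.5],[-0.2,-30,0,0,0.5],[-0.2,-30,0,0,0.5]]

```text
clock: 24.5
position: [0.4618, -0.1851, 0.2302]
eef_rot: [179.9, -0.1, 175.2]
ft_force: [0.6, 0.9, -0.0]
finger_gap: 0.0426
```

Run:
```python
from h import *
print(st()); c=cam('top');s=cam('side'); gate(c)
a=cv2.resize(c['img'][170:330,200:360],None,fx=2.5,fy=2.5,interpolation=cv2.INTER_CUBIC)
b=cv2.resize(s['img'][160:350,200:385],None,fx=2.1,fy=2.1,interpolation=cv2.INTER_CUBIC)
o=np.zeros((400,790,3),np.uint8);o[:,:400]=a;o[:b.shape[0],400:400+b.shape[1]]=b;cv2.imwrite('pics/end.png',o)
for p in [(-193+14-13,-1,113),(-177,-1,98)]: print('tab pred top crop',(proj(c,w(*p))-[200,170])*2.5)
```

```text
('t', 24.5, 'cab', array([-179.9, -298.5,  230.2]), 'rot', array([ 1.799e+02, -1.000e-01,  1.752e+02]), 'F', array([ 0.58,  0.91, -0.05]), 'gap', 0.042644207915985985, 'q', array([ 41.,   3., -25., 104.,   1.,  73., 101.]))
gate [[-348.0, 186.0, 130.0], [-120.0, 125.0, 130.0], [-136.0, 68.0, 130.0], [-363.0, 130.0, 130.0]] 1760.5
tab pred top crop [233.65068165 285.68442926]
tab pred top crop [235.90625118 272.31764201]
```

View pics/end.png

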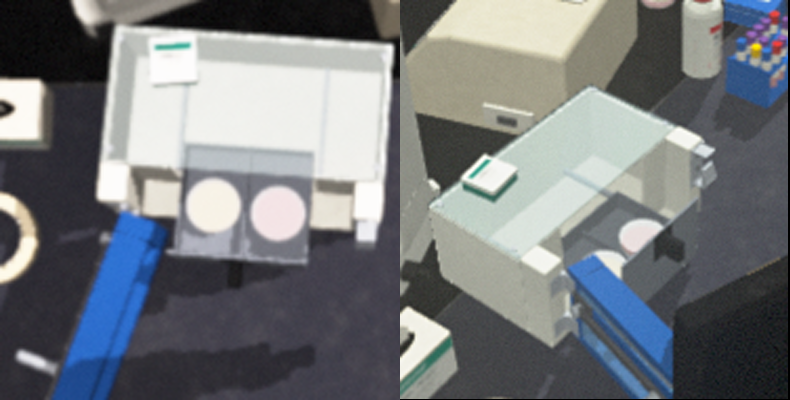

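The tray is out with both dishes in it: cream at (212,205), pink at (277,212), and the tab at (236,272) where predicted. The gate is at about 105° and the robot is clear. I'm handing in.

```bash
python3 -c "
from station import manip
print(manip.sign_off())"
```

```text
the job is handed in; nothing more can be done
None
```

The tray is drawn out to its stop with both dishes in it, the gate stands open past square, and I handed the job in at about 24.5 s of the 72 s allowed.

- **Latch:** I gripped the pin and lifted in steps of 0.5 to 2 mm until the hood was just felt. That was 8.9 N on the pin, about 4.5 N at the tongue. I then backed off about 1.5 mm, and the tongue cleared the catch with no force spike.
- **Gate:** I pulled it by the pin to about 38°, let go, and pushed it from inside. The top camera puts it at about 105° (1.83 rad).
- **Tray:** I drew it 90 mm by its tab until the stop was felt, with 14 N read at the wrist, then released it and moved the arm clear.

**Last checks:** The final picture showed both dishes lying in the tray and the tab where predicted. The cover box and the bystanders in view (carton, tape, tubes and bottle) looked undisturbed. The timer was outside the final crop, so I did not look at it again. The wrist force read under about 1 N, with the gripper well away.

**Disagreements:** The side camera disagreed with the top camera on the cabinet's position by a few mm, with residuals up to 7 mm, so I relied on the top view. My early visual guess of the catch height also came out about 2 mm low at the pin compared with where the hood was felt, so I went by feel.

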